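# Switch the bath water over at the floor valve box

### The job

Lift the metal lid off the valve box by its black knob and lay it gently flat in the middle of the blue mat. Raise the lever out of its notch, let it rest down in the middle notch under the yellow strap, then take its T-handle by the other end, beyond the strap, and throw the lever over and down into the notch that the red disc marks. Leave the lota and the soap dish where they stand between the box and the mat.

Things in the scene. Friction and masses are not known exactly. Their poses are not given: they have to be found in the camera images.
- valve_box: Open grey box, 242 (x) by 342 (y) by 110 mm high, walls 6 mm, fixed to the slab, closed by the lid at the start. Origin: centre of its underside; z up. Inside are the lever on its post (point lever_post), a notched comb, a yellow strap over its middle notch, and two marking discs.
- lever_post (a point): Axis of the lever's upright post, 80 mm above the slab, at x +90, y -10 mm in the box's frame; axes as the box's. The lever, a level 10 mm rod with a T-handle at its end, turns about it. Angle 0 points along -x, positive angles turn the end to +y: radius r at angle a lies at (-r cos a, +r sin a) from this point.
- mid_notch (a point): Middle notch of the dark steel comb, an arc about the post (radius 63 to 73 mm, its top 85 mm above the slab) with four notches 15 mm wide at lever angles -0.58 (home), 0.0 (middle), 0.48 (third) and 0.84 rad (fourth). Point: 68 mm from the post at angle 0, 80 mm above the slab.
- strap (a point): Middle of the top of the fixed yellow strap, 14 mm wide, 103 to 108 mm above the slab. It runs from the post over the middle notch to an upright at radius 181 to 191 mm, angle 0. The lever passes below it, raised or not; a hand cannot. Lying in the middle notch, the lever has one handle grip on each side of it.
- lever_bar (a point): Centre of the lever's T-handle: a level round bar 15 mm thick, 114 mm long, square to the rod, 125 mm from the post, 80 mm above the slab when down. x axis: towards the post; y: along the bar to the side of positive angles. Black grips reach 22 to 56 mm either side; take them 42 mm from the centre, from above, fingers closing along the rod.
- lever_lift (a joint): How far the whole lever is raised, staying level, in m: 0 is right down in a notch, the comb's teeth are cleared above 0.010, the stop is at 0.015. A spring and its weight push it down: 5 N to start lifting, 6 N at the top. On top of a tooth it reads about 0.010.
- lever_point (a point): Point on the lever's own line, 172 mm from the post axis (47 mm beyond the handle), where the marking discs stand: it lies over a disc when the lever is in that disc's notch.
- lever_swing (a joint): Lever angle about the post, rad: -0.68 to 0.94, starts in the home notch at about -0.58; see lever_post. Light friction, stays where left.
- red_disc: Red upright disc, 24 mm across, 30 mm high, fixed on the box floor at radius 172 mm from the lever post, at the angle of the third or of the fourth notch (varies). It marks the notch wanted. Origin: centre of its underside, 6 mm above the slab.
- white_disc: White disc of the same size at the other of these two notches: not wanted. Origin: centre of its underside.
- lid: Loose aluminium lid, 242 by 342 mm plate 6 mm thick with a lip 8 mm deep below it that drops inside the box walls with 3 mm play; about 0.3 to 0.55 kg. Origin: centre of the lip's underside, 102 mm above the slab when on the box. Long side along its y axis.
- lid_knob (a point): Grip centre of the lid's black round knob, 28 mm across, 26 mm high, 39 mm above the lid's origin; the plate's top lies 25 mm below this point.
- mat: Blue rubber mat, 270 (x) by 370 (y) by 5 mm thick, fixed flat on the slab, on the other side of the robot's midline from the box. Origin: centre of its underside.
- lota: Stainless lota (round water pot), 110 mm across, 105 mm high. Bystander; origin at the centre of its underside.
- soap_dish: Round steel soap dish with a soap bar, 96 mm across, 32 mm high. Bystander; origin at the centre of its underside.

How it is judged:
By the outcome, as a careful person would: the job done as asked, in the order asked, and still so for the second after the job is handed in, with the robot touching nothing.
It also fails if it takes over 66 s, if anything falls off the work surface, if the arm or the gripper's body presses on something with over 40 N, if the wrist force passes 120 N, or if a joint passes its speed limit or range.

### The arm

A 6-joint arm with a two-finger parallel gripper is mounted at the origin on the work surface. World frame = base frame: x ahead of the robot, y to its left, z up, the work surface at z = 0. Lengths are in m, angles in rad, forces in N, time in s.
With the tool pointing down it reaches from about 0.35 to 1 m from the base axis. Payload 7.1 kg.
Tool frame: the origin (TCP) lies on the front face of the gripper's body, between the roots of the fingers; the fingertips stand 73 mm ahead of it and the grasp point (between the pads) lies 54 mm ahead of it; x points along the fingers, z is the direction in which the jaws open and shut, and the axes are right-handed (so a half turn about x gives the same grasp; the last joint's range is limited). The gripper opens to 85 mm and grips with 20 to 120 N. Pads are 22 mm wide; open, the fingers measure 114 mm over their backs; the gripper's body (76 mm by 85 mm) begins 54 mm behind the grasp point. The pads swing forward as they close: fully open they stand 13 mm farther back than shut.
Start: joints at [-1.185, 0.423, 1.63, -0, 1.089, -0.019], TCP at [0.246, -0.574, 0.304] pointing down, gripper open.
Joint ranges: [-3, 3], [-0.9, 2.11], [0.09, 2.58], [-1.31, 4.45], [0.11, 2.69], [-2.54, 2.54]. Speed limits (rad/s): [2.39, 2.39, 3.01, 3.14, 3.14, 3.14].

### API

Orientations are given as a unit quaternion [x, y, z, w].
In Python, from rig import telemetry, read_camera, camera_params, r gives the robot as it stands. The module is installed in compiled form; this text tells all that it offers.
- The arm moves only by the shell command python3 -m creep 'ROWS' [FORCE]. ROWS is text: rows parted by semicolons, each of 7 numbers parted by spaces: the closure in counts, from 0 (fully open) to 255 (shut), then the shift along the tool's x, y, z in m, then the turn, a rotation vector about the tool's x, y, z in degrees. A call has 1 to 5 rows; each row shifts and turns the commanded pose from where the row before left it, along the tool's axes as they then stand; what a row does not reach is not made up. A row lasts 1/10 s, in which the tool goes at most 50 mm and 8.59 degrees, less where a joint would pass 70% of its speed; a pose out of reach is approached as far as the arm can. A call with a gripper value outside its range is refused whole. The fingers move at their own pace and stop on an object; FORCE is the grip in N (left out, the last holds). Time passes only in rows, so rows that do not move let the fingers close. It gives the time, the measured TCP pose, the force and the opening at its end, in the units of the state.
- telemetry.get_obs(): the state, without advancing time (a new reading comes with each control period).
- read_camera(name): name is "scene" or "top" or "wrist"; returns (picture, depth): 384x512x3 uint8, red, green, blue; 384x512 float32, m along the optical axis (not along the pixel's ray), 0 where there is no reading.
- camera_params(name): a dict with "fx", "fy", "cx", "cy" (pixels), "D" ([k1, k2, p1, p2, k3] as OpenCV has them; the pictures are not rectified), "extrinsics" (4x4, takes a point from camera to world coordinates). Camera axes: x right, y up, looking along -z (the intrinsics and any distortion apply to the point x, -y, -z); pixel columns grow to the right and rows downward; lengths in m; the calibration is good to about 2 mm. A picture is of the moment at which its call begins: read the wrist's pose just before it. camera_params takes no time and is no camera call; for the wrist camera it gives the pose at the moment of the call.
- r.hand_in(): hands the job in, once; it reports no verdict.
The state is a dict: "t": time; "joint_pos": joint angles; "joint_velocities": joint speeds; "effort": joint torques, N m; "tcp_pos": TCP position; "tcp_rot": TCP orientation; "wrist_force": force on the tool from outside, world axes, zero at the start; "torque": the same for the moment, N m; "gripper_width": finger opening in m.
Only numpy, scipy, OpenCV 4.12 (cv2) and the standard library are available. Lean on these libraries where they do the work, as an engineer would, in place of code of your own. Each camera call takes 0.05 s, during which the arm holds its last target.

## Working session

There is one attempt and no reset: what is moved stays moved. The work goes in short steps, Python scripts to look and compute and a shell command to move; the robot and the scene stay as the last step left them, time stands still between calls to the robot, and variables do not carry over. Pictures are saved under pics/ and viewed, and the job is handed in when it is done.

```bash
ls; mkdir -p pics
python3 - <<'E'
from rig import telemetry, read_camera, camera_params
import cv2,numpy as np
o=telemetry.get_obs(); print(o)
for n in ("scene","top","wrist"):
    p,d=read_camera(n); cv2.imwrite(f"pics/{n}0.png",p[:,:,::-1]); np.save(f"pics/{n}0.npy",d)
    c=camera_params(n); print(n,{k:np.round(v,4).tolist() for k,v in c.items()})
E
```

```text
pics
{'t': 0.0, 'joint_pos': array([-1.18500475e+00,  4.23826009e-01,  1.63070572e+00, -1.71614894e-06,
        1.08858155e+00, -1.90100738e-02]), 'joint_velocities': array([-6.64910287e-05,  5.53240540e-05, -9.81930540e-05, -1.97800148e-03,
        6.72140576e-04,  5.63726686e-04]), 'effort': array([-2.68718773e-03, -5.57395113e+01, -2.81743938e+01, -2.39922756e-04,
        7.45647645e-03, -7.40258287e-06]), 'tcp_pos': array([ 0.24600027, -0.57407395,  0.30314868]), 'tcp_rot': array([ 0.38958619,  0.59074765, -0.38897817,  0.58986082]), 'wrist_force': array([ 0.83293162, -0.73126035, -0.00771314]), 'torque': array([ 0.01178661,  0.02009811, -0.00517223]), 'gripper_width': 0.08507756572215514}
scene {'fx': 485.4781, 'fy': 485.4781, 'cx': 261.8349, 'cy': 193.1021, 'D': [-0.0639, 0.0, 0.0, 0.0, 0.0], 'extrinsics': [[-0.695, -0.398, 0.5988, 1.2651], [0.7188, -0.4032, 0.5663, 0.7165], [0.016, 0.8241, 0.5663, 0.7819], [0.0, 0.0, 0.0, 1.0]]}
top {'fx': 350.8947, 'fy': 350.8947, 'cx': 255.3747, 'cy': 188.8812, 'D': [-0.0989, 0.0, 0.0, 0.0, 0.0], 'extrinsics': [[-0.0012, 0.9949, -0.1005, 0.4622], [-0.9998, 0.0006, 0.0176, 0.045], [0.0176, 0.1005, 0.9948, 0.9853], [0.0, 0.0, 0.0, 1.0]]}
wrist {'fx': 276.9385, 'fy': 276.9385, 'cx': 257.0818, 'cy': 187.0299, 'D': [-0.0125, 0.0, 0.0, 0.0, 0.0], 'extrinsics': [[0.3941, 0.8684, 0.3009, 0.3238], [-0.919, 0.3736, 0.1258, -0.5414], [-0.0032, -0.3261, 0.9453, 0.3739], [0.0, 0.0, 0.0, 1.0]]}
```

View pics/top0.png

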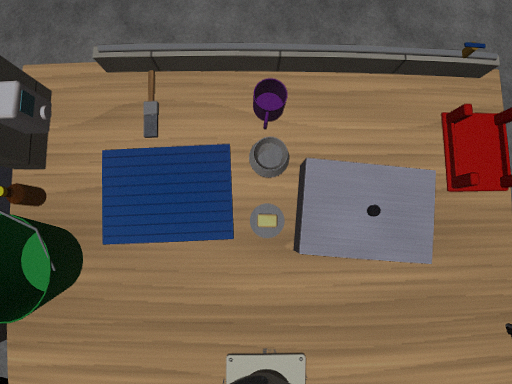

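View pics/scene0.png

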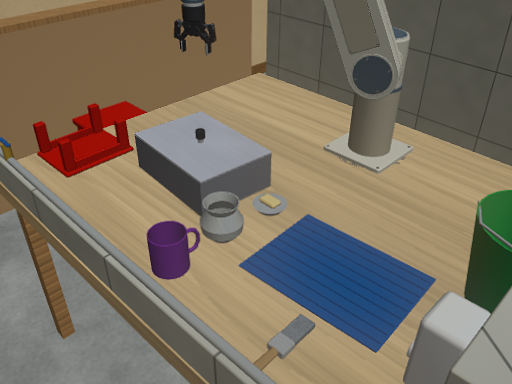

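```bash
cat > h.py <<'E'
from rig import telemetry, read_camera, camera_params
import cv2,numpy as np
from scipy.spatial.transform import Rotation as R
def cast(c,uv,z):
    K=np.array([[c["fx"],0,c["cx"]],[0,c["fy"],c["cy"]],[0,0,1]]);uv=np.array(uv,float).reshape(-1,1,2)
    n=cv2.undistortPoints(uv,K,np.array(c["D"],float)).reshape(-1,2)
    E=np.array(c["extrinsics"]); d=np.c_[n[:,0],-n[:,1],-np.ones(len(n))]@E[:3,:3].T
    o=E[:3,3]; return o+d*((z-o[2])/d[:,2])[:,None]
def dpts(c,uv,depth):
    K=np.array([[c["fx"],0,c["cx"]],[0,c["fy"],c["cy"]],[0,0,1]]);uv=np.array(uv,float).reshape(-1,1,2)
    n=cv2.undistortPoints(uv,K,np.array(c["D"],float)).reshape(-1,2)
    E=np.array(c["extrinsics"]); d=np.c_[n[:,0],-n[:,1],-np.ones(len(n))]
    return (d*np.array(depth).reshape(-1,1))@E[:3,:3].T+E[:3,3]
def proj(c,P):
    K=np.array([[c["fx"],0,c["cx"]],[0,c["fy"],c["cy"]],[0,0,1]])
    E=np.array(c["extrinsics"]);q=(np.atleast_2d(P)-E[:3,3])@E[:3,:3]
    return cv2.projectPoints(q*[1,-1,-1],np.zeros(3),np.zeros(3),K,np.array(c["D"],float))[0].reshape(-1,2)
def rect(P):
    r=cv2.minAreaRect((P[:,:2]*1000).astype(np.float32)); return r,cv2.boxPoints(r)
def biggest(m):
    cs,_=cv2.findContours(m.astype(np.uint8),cv2.RETR_EXTERNAL,cv2.CHAIN_APPROX_NONE); return max(cs,key=cv2.contourArea).reshape(-1,2)
def plan(P,yawz=None):
    "P target TCP; print world delta in tool axes"
    o=telemetry.get_obs(); r=R.from_quat(o["tcp_rot"]); d=np.array(P)-o["tcp_pos"]
    print("t",round(o["t"],2),"tcp",o["tcp_pos"].round(4),"\naxes\n",r.as_matrix().round(3),"\nF",o["wrist_force"].round(2),"w",round(o["gripper_width"],4),"\ntool shift",r.inv().apply(d).round(4))
E
python3 - <<'E'
from h import *
c=camera_params("top"); p=cv2.imread("pics/top0.png"); hsv=cv2.cvtColor(p,cv2.COLOR_BGR2HSV); d=np.load("pics/top0.npy")
H,S,V=hsv[...,0],hsv[...,1],hsv[...,2]
m=(H>100)&(H<125)&(S>150)&(V>40)
b=biggest(m); print("mat",rect(cast(c,b,0.005)))
ys,xs=np.mgrid[0:384,0:512]; 
P=dpts(c,np.c_[xs.ravel(),ys.ravel()],d.ravel()).reshape(384,512,3)
m=(np.abs(P[...,2]-0.116)<0.008)&(xs>285)&(xs<445)&(ys>150)&(ys<270)
b=biggest(m); print("lid px",b.min(0),b.max(0), np.median(P[m][:,2])); print("lid",rect(cast(c,b,0.116)))
m=(V<60)&(xs>350)&(xs<400)&(ys>190)&(ys<230); b=biggest(m); (u,v),rr=cv2.minEnclosingCircle(b); print("knob",u,v,rr,cast(c,[[u,v]],0.14), P[int(v),int(u)])
for n,(x0,x1,y0,y1) in dict(lota=(245,292,134,180),dish=(245,290,200,242)).items():
    q=P[y0:y1,x0:x1]; q=q[q[...,2]>0.008]; print(n,q.min(0),q.max(0),np.percentile(q,[3,97],axis=0))
# scene
c=camera_params("scene"); p=cv2.imread("pics/scene0.png");hsv=cv2.cvtColor(p,cv2.COLOR_BGR2HSV);H,S,V=hsv[...,0],hsv[...,1],hsv[...,2]
m=(H>100)&(H<125)&(S>150)&(V>40)&(ys>200)
b=biggest(m); print("mat",rect(cast(c,b,0.005)))
m=(V<60)&(xs>185)&(xs<215)&(ys>120)&(ys<145); b=biggest(m); (u,v),rr=cv2.minEnclosingCircle(b); print("knob",u,v,rr,cast(c,[[u,v]],0.141))
E
```

```text
mat (((548.4334106445312, 279.291259765625), (267.3688659667969, 367.5872802734375), 2.5858819484710693), array([[406.59293, 456.86633],
       [423.17728,  89.65335],
       [690.2739 , 101.71619],
       [673.6896 , 468.92917]], dtype=float32))
lid px [299 157] [435 263] 0.11594152686951231
lid (((494.77752685546875, -257.6750793457031), (344.2000427246094, 242.848876953125), 84.5903549194336), array([[ 357.669   , -417.5612  ],
       [ 599.4362  , -440.456   ],
       [ 631.88605 ,  -97.78897 ],
       [ 390.11884 ,  -74.894165]], dtype=float32))
knob 373.1666564941406 210.5 6.346587181091309 [[ 0.49451359 -0.25853409  0.14      ]] [ 0.49516538 -0.25296423  0.1544645 ]
lota [ 0.46215926 -0.06322606  0.0080736 ] [0.69189711 0.04556403 0.98526696] [[ 0.59354003 -0.05315915  0.0098511 ]
 [ 0.68554717  0.04285716  0.10621406]]
dish [ 0.42727879 -0.0512755   0.01286447] [0.52076958 0.04500065 0.98526696] [[ 0.43286695 -0.04537647  0.01526991]
 [ 0.51521661  0.03995975  0.03356267]]
mat (((553.0348510742188, 283.36212158203125), (265.7718811035156, 364.65362548828125), 2.9375107288360596), array([[410.97983, 458.63937],
       [429.6672 ,  94.46491],
       [695.08984, 108.08487],
       [676.40247, 472.25934]], dtype=float32))
knob 200.0 133.75 5.6181511878967285 [[ 0.49861805 -0.25367911  0.141     ]]
```

Run:
```python
from h import *
plan([0.4965,-0.256,0.29])
```

```text
t 0.15 tcp [ 0.246  -0.5742  0.3033] 
axes
 [[-0.     0.919  0.394]
 [ 0.001  0.394 -0.919]
 [-1.     0.    -0.001]] 
F [-0.25  0.84  0.02] w 0.0852 
tool shift [ 0.0136  0.3555 -0.1938]
```

```bash
python3 -m creep '0 0 0.036 -0.019 0 0 0;0 0 0.04 -0.022 0 0 0;0 0 0.04 -0.022 0 0 0;0 0 0.04 -0.022 0 0 0;0 0 0.04 -0.022 0 0 0' 60; python3 -m creep '0 0.014 0.04 -0.022 0 0 0;0 0 0.04 -0.022 0 0 0;0 0 0.04 -0.022 0 0 0;0 0 0.04 -0.021 0 0 0;0 0 0 0 0 0 0'
python3 - <<'E'
from h import *
plan([0.4965,-0.256,0.21])
c=camera_params("wrist");p,d=read_camera("wrist");cv2.imwrite("pics/w1.png",p[:,:,::-1])
hsv=cv2.cvtColor(p,cv2.COLOR_RGB2HSV);print(proj(c,[0.4965,-0.256,0.141]))
E
```

```text
t: 0.65
tcp_pos: [0.3849, -0.3974, 0.3038]
tcp_rot: [0.389, 0.59, -0.389, 0.59]
wrist_force: [0.6, 0.2, 0.2]
gripper_width: 0.0852
t: 1.15
tcp_pos: [0.4996, -0.2522, 0.2898]
tcp_rot: [0.388, 0.591, -0.387, 0.591]
wrist_force: [-0.1, -0.4, 1.0]
gripper_width: 0.0851
t 1.15 tcp [ 0.4996 -0.2522  0.2898] 
axes
 [[ 0.001  0.917  0.398]
 [ 0.001  0.398 -0.917]
 [-1.     0.001 -0.   ]] 
F [-0.11 -0.44  1.  ] w 0.0851 
tool shift [ 0.0798 -0.0045  0.0023]
[[259.74333105 201.65873932]]
```

View pics/w1.png

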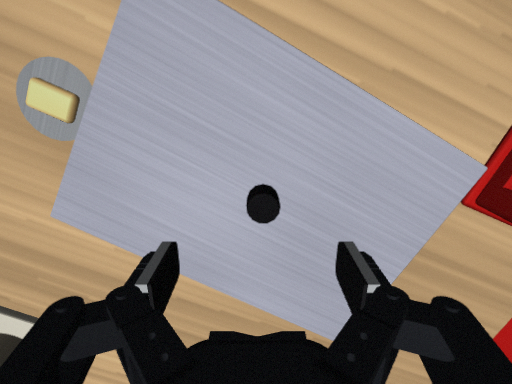

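Run:
```python
from h import *
o=telemetry.get_obs();c=camera_params("wrist");p,d=read_camera("wrist")
g=p.max(2);m=(g<60);m[:170]=0;m[235:]=0;m[:,:235]=0;m[:,295:]=0
b=biggest(m);(u,v),r_=cv2.minEnclosingCircle(b);print(u,v,r_,cast(c,[[u,v]],0.143)); k=cast(c,[[u,v]],0.143)[0]
plan([k[0],k[1],0.195])
```

```text
261.5 201.38888549804688 18.93745231628418 [[ 0.49660069 -0.25858828  0.143     ]]
t 1.25 tcp [ 0.4974 -0.255   0.2897] 
axes
 [[-0.001  0.918  0.396]
 [ 0.     0.396 -0.918]
 [-1.    -0.001 -0.   ]] 
F [0.48 0.09 0.05] w 0.0857 
tool shift [ 0.0947 -0.0021  0.0031]
```

```bash
python3 -m creep '0 0.03 -0.002 0.002 0 0 0;0 0.03 0 0 0 0 0;0 0.02 0 0 0 0 0;0 0.0145 0 0 0 0 0;0 0 0 0 0 0 0'; python3 -m creep '255 0 0 0 0 0 0;255 0 0 0 0 0 0;255 0 0 0 0 0 0;255 0 0 0 0 0 0;255 0 0 0 0 0 0' 70
```

```text
t: 1.75
tcp_pos: [0.4944, -0.2589, 0.1936]
tcp_rot: [0.39, 0.591, -0.39, 0.589]
wrist_force: [0.9, 0.0, 0.4]
gripper_width: 0.0855
t: 2.25
tcp_pos: [0.4964, -0.2588, 0.1966]
tcp_rot: [0.389, 0.59, -0.389, 0.591]
wrist_force: [-1.6, 0.6, 5.4]
gripper_width: 0.0265
```

```bash
python3 -m creep '255 -0.005 0 0 0 0 0;255 -0.01 0 0 0 0 0;255 -0.015 0 0 0 0 0;255 -0.02 0 0 0 0 0;255 -0.02 0 0 0 0 0' 100;python3 -m creep '255 -0.01 0 0 0 0 0;255 -0.005 0 0 0 0 0;255 0 0 0 0 0 0'
python3 - <<'E'
from h import *
p,d=read_camera("top");cv2.imwrite("pics/t2.png",p[:,:,::-1])
p,d=read_camera("scene");cv2.imwrite("pics/s2.png",p[:,:,::-1])
plan([0.5525,0.281,0.285])
E
```

```text
t: 2.75
tcp_pos: [0.4956, -0.2583, 0.2662]
tcp_rot: [0.389, 0.591, -0.389, 0.59]
wrist_force: [-0.3, 0.9, -3.9]
gripper_width: 0.0254
t: 3.05
tcp_pos: [0.496, -0.2585, 0.2808]
tcp_rot: [0.389, 0.59, -0.389, 0.591]
wrist_force: [-0.0, -0.3, -4.2]
gripper_width: 0.0254
t 3.15 tcp [ 0.4955 -0.2583  0.2796] 
axes
 [[-0.001  0.919  0.394]
 [ 0.001  0.394 -0.919]
 [-1.    -0.001 -0.001]] 
F [-0.54  0.54 -4.99] w 0.0255 
tool shift [-0.0051  0.2648 -0.4733]
```

View pics/t2.png

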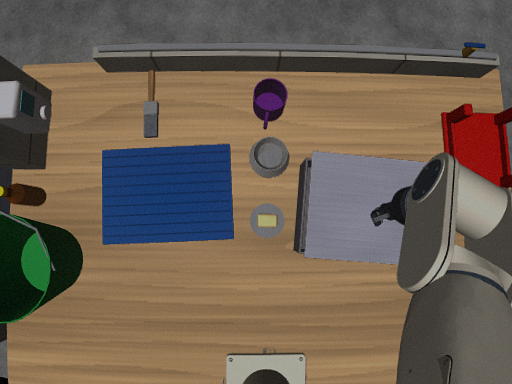

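View pics/s2.png

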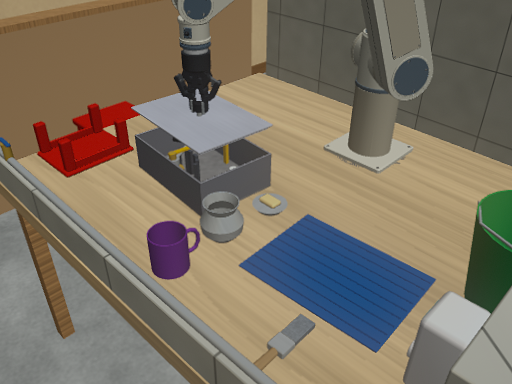

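```bash
python3 -m creep '255 0 0.005 -0.009 0 0 0;255 0 0.01 -0.018 0 0 0;255 0 0.0145 -0.0263 0 0 0;255 0 0.0145 -0.0263 0 0 0;255 0 0.0145 -0.0263 0 0 0';python3 -m creep '255 0 0.0145 -0.0263 0 0 0;255 0 0.0145 -0.0263 0 0 0;255 0 0.0145 -0.0263 0 0 0;255 0 0.0145 -0.0263 0 0 0;255 0 0.0145 -0.0263 0 0 0';python3 -m creep '255 0 0.0145 -0.0263 0 0 0;255 0 0.0145 -0.0263 0 0 0;255 0 0.0145 -0.0263 0 0 0;255 0 0.0145 -0.0263 0 0 0;255 0 0.0145 -0.0263 0 0 0'; python3 -m creep '255 0 0.0145 -0.0263 0 0 0;255 0 0.0145 -0.0263 0 0 0;255 0 0.0145 -0.0263 0 0 0;255 0 0.01 -0.018 0 0 0;255 0 0.005 -0.009 0 0 0'; python3 -m creep '255 0 0 0 -1 0 0;255 0 0 0 -2.5 0 0;255 0 0 0 -2.5 0 0;255 0 0 0 -2 0 0;255 0 0 0 0 0 0'
python3 - <<'E'
from h import *
p,d=read_camera("top");cv2.imwrite("pics/t3.png",p[:,:,::-1]);np.save("pics/t3.npy",d)
p,d=read_camera("scene");cv2.imwrite("pics/s3.png",p[:,:,::-1])
plan([0.5498,0.279,0.28])
E
```

```text
t: 3.65
tcp_pos: [0.5076, -0.1365, 0.2796]
tcp_rot: [0.389, 0.591, -0.389, 0.59]
wrist_force: [0.4, -0.2, -3.5]
gripper_width: 0.0255
t: 4.15
tcp_pos: [0.5222, 0.0131, 0.2797]
tcp_rot: [0.389, 0.591, -0.389, 0.59]
wrist_force: [-0.6, -0.6, -3.6]
gripper_width: 0.0253
t: 4.65
tcp_pos: [0.5369, 0.1624, 0.2796]
tcp_rot: [0.389, 0.591, -0.39, 0.59]
wrist_force: [-0.1, -0.7, -4.6]
gripper_width: 0.0257
t: 5.15
tcp_pos: [0.5493, 0.2829, 0.2797]
tcp_rot: [0.389, 0.591, -0.389, 0.59]
wrist_force: [-0.3, -0.3, -3.3]
gripper_width: 0.0258
t: 5.65
tcp_pos: [0.5496, 0.2796, 0.2802]
tcp_rot: [0.347, 0.616, -0.348, 0.616]
wrist_force: [-0.5, -0.9, -3.7]
gripper_width: 0.0255
t 5.75 tcp [0.5497 0.28   0.2803] 
axes
 [[-0.     0.856  0.517]
 [-0.     0.517 -0.856]
 [-1.    -0.001  0.   ]] 
F [-0.12 -0.34 -4.55] w 0.0251 
tool shift [ 0.0003 -0.0005  0.0009]
```

View pics/t3.png

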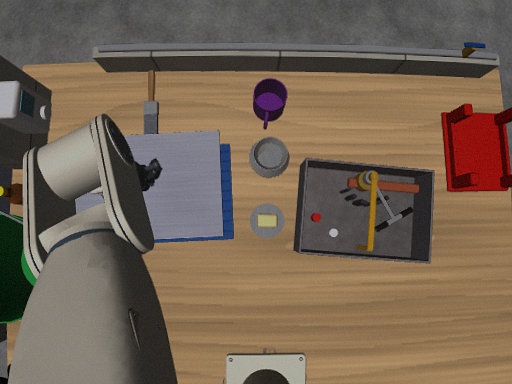

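View pics/s3.png

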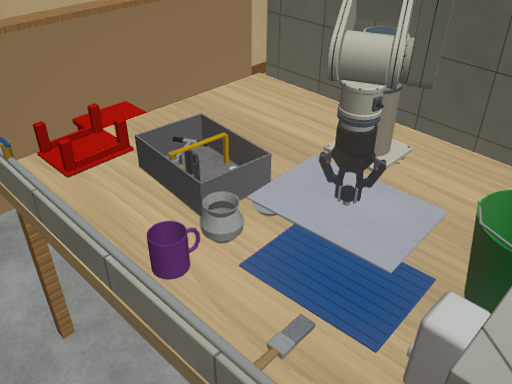

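```bash
cat > lidm.py <<'E'
from h import *
def lid(d,zt,mx,my,yr=(0.15,0.30)):
    c=camera_params("top");ys,xs=np.mgrid[0:384,0:512]
    P=dpts(c,np.c_[xs.ravel(),ys.ravel()],d.ravel()).reshape(384,512,3)
    m=(np.abs(P[...,2]-zt)<0.01)&(P[...,1]>0.03)&(P[...,1]<0.55)&(P[...,0]>0.35)&(P[...,0]<0.78)
    m=cv2.morphologyEx(m.astype(np.uint8),cv2.MORPH_OPEN,np.ones((3,3)))
    print("zmed",np.median(P[m>0][:,2]))
    rows=[];
    for v in range(384):
        u=np.flatnonzero(m[v]); 
        if len(u)>20: rows.append([u.max()+0.5,v])
    E=cast(c,rows,zt); E=E[6:-6]
    a,b=np.polyfit(E[:,0],E[:,1],1); k=np.abs(E[:,1]-a*E[:,0]-b)<0.003; a,b=np.polyfit(E[k,0],E[k,1],1)
    yaw=np.arctan(a); print("right edge yaw deg",np.degrees(yaw),"at x=%.3f y=%.4f"%(mx,a*mx+b), "-> centre y %.4f"%(a*mx+b+0.171/np.cos(yaw)),k.sum())
    for nm,f,s in (("far",np.min,1),("near",np.max,-1)):
        cols=[]
        for u in range(512):
            v=np.flatnonzero(m[:,u])
            if len(v)>5: cols.append([u,f(v)-0.5*s])
        E=cast(c,cols,zt); E=E[(E[:,1]>yr[0])&(E[:,1]<yr[1])]
        if len(E)<8: continue
        a,b=np.polyfit(E[:,1],E[:,0],1); k=np.abs(E[:,0]-a*E[:,1]-b)<0.003; a,b=np.polyfit(E[k,1],E[k,0],1)
        print(nm,"yaw",-np.degrees(np.arctan(a)),"x at my %.4f"%(a*my+b),"-> centre x %.4f"%(a*my+b-s*0.121), k.sum())
E
python3 - <<'E'
from lidm import *
lid(np.load("pics/t3.npy"),0.1997,0.549,0.279)
E
```

```text
zmed 0.1993641822618773
right edge yaw deg 2.795569211236249 at x=0.549 y=0.1082 -> centre y 0.2794 95
far yaw 2.2306999636034845 x at my 0.6697 -> centre x 0.5487 65
near yaw -35.979109970504155 x at my 0.4933 -> centre x 0.6143 5
```

```bash
python3 -m creep '255 0.01 0 0 0 0 0;255 0.02 0 0 0 0 0;255 0.03 0 0 0 0 0;255 0.03 0 0 0 0 0;255 0.03 0 0 0 0 0';python3 -m creep '255 0.025 0 0 0 0 0;255 0.015 0 0 0 0 0;255 0.008 0 0 0 0 0;255 0.004 0 0 0 0 0;255 0.002 0 0 0 0 0'; python3 -m creep '255 0.002 0 0 0 0 0;255 0.002 0 0 0 0 0;255 0.001 0 0 0 0 0;255 0 0 0 0 0 0'
```

```text
t: 6.25
tcp_pos: [0.5496, 0.2807, 0.1588]
tcp_rot: [0.347, 0.616, -0.347, 0.616]
wrist_force: [0.3, -0.3, -4.2]
gripper_width: 0.0257
t: 6.75
tcp_pos: [0.5503, 0.2813, 0.1069]
tcp_rot: [0.348, 0.616, -0.347, 0.616]
wrist_force: [-0.6, -0.1, -3.9]
gripper_width: 0.0255
t: 7.15
tcp_pos: [0.5498, 0.2811, 0.1017]
tcp_rot: [0.347, 0.616, -0.347, 0.616]
wrist_force: [0.4, -0.6, -3.7]
gripper_width: 0.0259
```

```bash
python3 -m creep '255 0.0005 0 0 0 0 0;255 0.0005 0 0 0 0 0;255 0.0003 0 0 0 0 0;255 0 0 0 0 0 0'; python3 -m creep '255 0.0005 0 0 0 0 0;255 0.0003 0 0 0 0 0;255 0 0 0 0 0 0'
```

```text
t: 7.55
tcp_pos: [0.5497, 0.281, 0.1001]
tcp_rot: [0.347, 0.616, -0.347, 0.616]
wrist_force: [-0.4, 0.5, -3.6]
gripper_width: 0.0251
t: 7.85
tcp_pos: [0.5498, 0.2811, 0.0997]
tcp_rot: [0.347, 0.616, -0.347, 0.616]
wrist_force: [-2.2, -0.0, 1.4]
gripper_width: 0.0256
```

```bash
python3 -m creep '150 0 0 0 0 0 0;120 0 0 0 0 0 0;80 0 0 0 0 0 0;0 0 0 0 0 0 0;0 0 0 0 0 0 0'; python3 -m creep '0 -0.02 0 0 0 0 0;0 -0.04 0 0 0 0 0;0 -0.05 0 0 0 0 0;0 -0.04 0 0 0 0 0;0 -0.03 0 0 0 0 0'
python3 - <<'E'
from lidm import *
p,d=read_camera("top");cv2.imwrite("pics/t4.png",p[:,:,::-1])
lid(d,0.019,0.549,0.279)
# detailed look inside box
q=cv2.resize(p[150:270,290:445],None,fx=5,fy=5,interpolation=cv2.INTER_CUBIC);cv2.imwrite("pics/t4b.png",q[:,:,::-1])
plan([0,0,0])
E
```

```text
t: 8.35
tcp_pos: [0.5499, 0.2811, 0.0994]
tcp_rot: [0.347, 0.616, -0.347, 0.616]
wrist_force: [0.9, 0.4, 1.0]
gripper_width: 0.084
t: 8.85
tcp_pos: [0.5503, 0.2813, 0.2825]
tcp_rot: [0.348, 0.615, -0.346, 0.617]
wrist_force: [0.2, 0.3, -0.0]
gripper_width: 0.0854
zmed 0.018740900319544118
right edge yaw deg 10.488500414089797 at x=0.549 y=0.1024 -> centre y 0.2763 8
far yaw 2.5416787107705474 x at my 0.6689 -> centre x 0.5479 53
near yaw 3.1593486465158622 x at my 0.4282 -> centre x 0.5492 54
t 8.9 tcp [0.552  0.2822 0.287 ] 
axes
 [[ 0.009  0.855  0.518]
 [ 0.004  0.518 -0.855]
 [-1.     0.01   0.001]] 
F [2.54 1.31 3.6 ] w 0.0851 
tool shift [ 0.281  -0.6211 -0.0448]
```

View pics/t4.png

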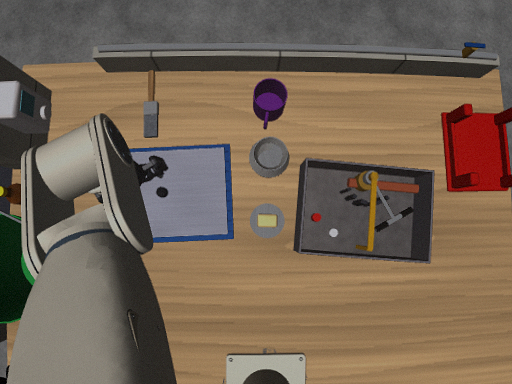

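View pics/t4b.png

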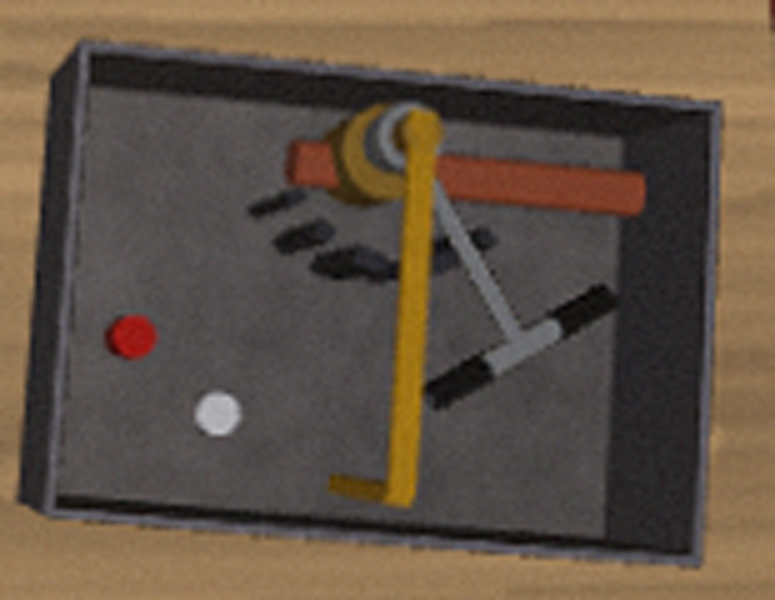

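```bash
python3 -m creep '0 0 0 0 -5 0 0;0 0 0 0 -8.5 0 0;0 0 0 0 -8.5 0 0;0 0 0 0 -8.5 0 0;0 0 0 0 -8.5 0 0' ; python3 -m creep '0 0 0 0 -8.5 0 0;0 0 0 0 -8.5 0 0;0 0 0 0 -8.5 0 0;0 0 0 0 -8.5 0 0;0 0 0 0 -8.5 0 0'; python3 -m creep '0 0 0 0 -5 0 0; 0 0 0 0 0 0 0'
python3 - <<'E'
from h import *
plan([0.494,-0.3725,0.287])
c=camera_params("top"); p=cv2.imread("pics/t4.png"); hsv=cv2.cvtColor(p,cv2.COLOR_BGR2HSV)
H,S,V=hsv[...,0].astype(int),hsv[...,1],hsv[...,2];ys,xs=np.mgrid[0:384,0:512]; box=(xs>300)&(xs<432)&(ys>160)&(ys<262)
B=np.array([0.4948,-0.2577]);yaw=np.radians(-5.4);Rm=np.array([[np.cos(yaw),-np.sin(yaw)],[np.sin(yaw),np.cos(yaw)]])
for n,m in (("red",((H<6)|(H>174))&(S>200)&(V>120)&(xs<330)),("white",(S<40)&(V>150)&(xs>325)&(xs<345)&(ys>225)&(ys<242))):
    b=biggest(m&box);(u,v),rr=cv2.minEnclosingCircle(b); P=cast(c,[[u,v]],0.036)[0]; q=(P[:2]-B)@Rm-[0.09,-0.01]
    print(n,u,v,rr,P.round(4),"r",np.hypot(*q).round(4),"angle",np.arctan2(q[1],-q[0]).round(3))
m=box&(H>15)&(H<30)&(S>150)&(V>90)
P=cast(c,biggest(m),0.108); print(rect(P))
E
```

```text
t: 9.4
tcp_pos: [0.5497, 0.281, 0.279]
tcp_rot: [0.119, 0.697, -0.12, 0.697]
wrist_force: [-0.5, 0.2, -0.1]
gripper_width: 0.0854
t: 9.9
tcp_pos: [0.5497, 0.281, 0.279]
tcp_rot: [-0.141, 0.693, 0.141, 0.693]
wrist_force: [-0.1, -0.7, -1.2]
gripper_width: 0.0859
t: 10.1
tcp_pos: [0.5497, 0.281, 0.279]
tcp_rot: [-0.169, 0.687, 0.169, 0.686]
wrist_force: [0.1, 0.4, 0.2]
gripper_width: 0.0854
t 10.1 tcp [0.5497 0.281  0.279 ] 
axes
 [[-0.    -0.465  0.885]
 [-0.     0.885  0.465]
 [-1.     0.    -0.   ]] 
F [0.12 0.38 0.18] w 0.0854 
tool shift [-0.0079 -0.5525 -0.3533]
red 316.29412841796875 216.94117736816406 3.8236191272735596 [ 0.4816 -0.1372  0.036 ] r 0.1723 angle 0.844
white 333.0 232.5 4.031229019165039 [ 0.4392 -0.1824  0.036 ] r 0.172 angle 0.482
(((497.0172119140625, -250.3102569580078), (49.625179290771484, 200.1901397705078), 84.56358337402344), array([[ 395.0216 , -265.52814],
       [ 594.3113 , -284.49435],
       [ 599.0128 , -235.09238],
       [ 399.72314, -216.12616]], dtype=float32))
```

```bash
python3 -m creep '0 0 -0.017 -0.011 0 0 0;0 0 -0.034 -0.022 0 0 0;0 0 -0.034 -0.022 0 0 0;0 0 -0.034 -0.022 0 0 0;0 0 -0.034 -0.022 0 0 0';python3 -m creep '0 0 -0.034 -0.022 0 0 0;0 0 -0.034 -0.022 0 0 0;0 0 -0.034 -0.022 0 0 0;0 0 -0.034 -0.022 0 0 0;0 0 -0.034 -0.022 0 0 0';python3 -m creep '0 0 -0.034 -0.022 0 0 0;0 0 -0.034 -0.022 0 0 0;0 0 -0.034 -0.022 0 0 0;0 0 -0.034 -0.022 0 0 0;0 0 -0.034 -0.022 0 0 0'; python3 -m creep '0 0 -0.034 -0.022 0 0 0;0 0 -0.017 -0.011 0 0 0;0 0 -0.008 -0.004 0 0 0;0 0 0 0 0 0 0'
python3 - <<'E'
from h import *
plan([0.494,-0.3725,0.287])
c=camera_params("wrist");p,d=read_camera("wrist");cv2.imwrite("pics/w5.png",p[:,:,::-1])
E
```

```text
t: 10.6
tcp_pos: [0.5323, 0.0972, 0.2792]
tcp_rot: [-0.169, 0.687, 0.168, 0.687]
wrist_force: [0.7, 0.4, 0.7]
gripper_width: 0.085
t: 11.1
tcp_pos: [0.5136, -0.1044, 0.2794]
tcp_rot: [-0.168, 0.687, 0.168, 0.687]
wrist_force: [1.5, -0.1, 0.1]
gripper_width: 0.0854
t: 11.6
tcp_pos: [0.495, -0.3059, 0.2793]
tcp_rot: [-0.168, 0.687, 0.168, 0.687]
wrist_force: [0.0, 1.3, 0.1]
gripper_width: 0.0852
t: 12.0
tcp_pos: [0.4906, -0.3735, 0.2791]
tcp_rot: [-0.168, 0.687, 0.169, 0.687]
wrist_force: [0.1, -0.7, 0.2]
gripper_width: 0.0853
t 12.0 tcp [ 0.4906 -0.3735  0.2791] 
axes
 [[-0.    -0.463  0.886]
 [ 0.     0.886  0.463]
 [-1.     0.001 -0.   ]] 
F [ 0.1  -0.73  0.19] w 0.0853 
tool shift [-0.0079 -0.0006  0.0035]
```

View pics/w5.png

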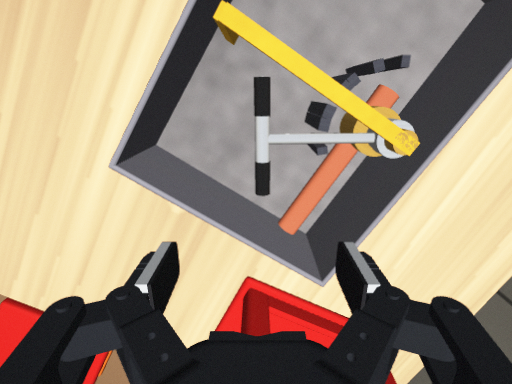

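```bash
cat > lev.py <<'E'
from h import *
def lever():
    c=camera_params("wrist"); 
    o=telemetry.get_obs(); p,d=read_camera("wrist"); return c,o,p,d
E
python3 - <<'E'
from h import *
o=telemetry.get_obs();c=camera_params("wrist");p,d=read_camera("wrist")
ys,xs=np.mgrid[0:384,0:512];P=dpts(c,np.c_[xs.ravel(),ys.ravel()],d.ravel()).reshape(384,512,3)
m=(np.abs(P[...,2]-0.082)<0.012)&(xs>240)&(xs<400)&(ys>60)&(ys<210)&(xs<282)
b=biggest(m);r=cv2.minAreaRect(b);print(r)
Q=cast(c,b,0.083);rr,bx=rect(Q);print(rr,bx.round(1))
print("bar z",np.percentile(P[m][:,2],[5,50,95]))
# expected from box pose
B=np.array([0.4955,-0.258]);yaw=np.radians(-5.4);Rm=np.array([[np.cos(yaw),-np.sin(yaw)],[np.sin(yaw),np.cos(yaw)]])
a=-0.58;u=np.array([-np.cos(a),np.sin(a)]);v=np.array([np.sin(a),np.cos(a)]);post=B+Rm@[0.09,-0.01]
print("post",post,"bar exp",post+Rm@(0.125*u),"grip",post+Rm@(0.125*u-0.042*v))
E
```

```text
((267.6404113769531, 136.4533233642578), (119.06714630126953, 26.754213333129883), 89.26547241210938)
((481.5165100097656, -332.3386535644531), (25.756011962890625, 114.08698272705078), 28.21554183959961) [[ 443.2 -288.2]
 [ 497.1 -388.7]
 [ 519.8 -376.5]
 [ 465.9 -276. ]]
bar z [0.08293331 0.08659012 0.08848542]
post [ 0.58415949 -0.27642537] bar exp [ 0.47361899 -0.33478458] grip [ 0.49322769 -0.37192619]
```

Run:
```python
from h import *
o=telemetry.get_obs();c=camera_params("wrist");p,d=read_camera("wrist");g=p.max(2)
ys,xs=np.mgrid[0:384,0:512];C=[]
for y0,y1 in ((70,119),(158,200)):
    m=(g<48)&(xs>245)&(xs<280)&(ys>y0)&(ys<y1)
    b=biggest(m);r=cv2.minAreaRect(b);rr,bx=rect(cast(c,b,0.082));C.append(rr[0]);print(r,rr)
C=np.array(C);print("centre",C.mean(0),"dist",np.hypot(*(C[0]-C[1])),"dir",np.degrees(np.arctan2(*(C[0]-C[1])[::-1])))
g=C[1]+0; n=(C[1]-C[0])/np.hypot(*(C[0]-C[1])); g=C.mean(0)+42*n;print("grip",g)
# strap & post in wrist
hsv=cv2.cvtColor(p,cv2.COLOR_RGB2HSV);H,S,V=[hsv[...,i].astype(int) for i in range(3)]
m=(H>20)&(H<32)&(S>200)&(V>200)&(ys<160)&(xs>205); b=biggest(m); rr,bx=rect(cast(c,b,0.108));print("strap",cv2.minAreaRect(b),rr,bx)
plan([g[0]/1e3,g[1]/1e3,0.134])
```

```text
((260.5, 97.5), (37.0, 15.0), 90.0) ((457.3076171875, -300.3921813964844), (13.588193893432617, 32.68246078491211), 28.429058074951172)
((261.0, 179.5), (31.0, 12.0), 90.0) ((494.7419128417969, -369.99285888671875), (12.35490608215332, 32.82162094116211), 27.752674102783203)
centre [ 476.02476501 -335.19252014] dist 79.02898707583773 dir 118.2733121545797
grip [ 495.91924267 -372.18183967]
strap ((243.0, 40.0), (0.0, 0.0), 0.0) ((424.37078857421875, -268.34234619140625), (0.0, 0.0), 0.0) [[ 424.3708  -268.34235]
 [ 424.3708  -268.34235]
 [ 424.3708  -268.34235]
 [ 424.3708  -268.34235]]
t 12.15 tcp [ 0.4912 -0.3717  0.2792] 
axes
 [[-0.    -0.465  0.885]
 [ 0.001  0.885  0.465]
 [-1.     0.001 -0.   ]] 
F [ 0.23 -0.15  0.84] w 0.0853 
tool shift [ 0.1452 -0.0028  0.004 ]
```

```bash
python3 -m creep '100 0.02 -0.002 0.004 -0.4 0 0;100 0.04 0 0 0 0 0;100 0.035 0 0 0 0 0;100 0.025 0 0 0 0 0;100 0.01 0 0 0 0 0'; python3 -m creep '100 0.01 0 0 0 0 0;100 0.005 0 0 0 0 0;100 0 0 0 0 0 0'
python3 - <<'E'
from h import *
plan([0.4955,-0.372,0.134])
p,d=read_camera("wrist");cv2.imwrite("pics/w6.png",p[:,:,::-1])
p,d=read_camera("top");q=cv2.resize(p[150:270,290:445],None,fx=5,fy=5,interpolation=cv2.INTER_CUBIC);cv2.imwrite("pics/t6b.png",q[:,:,::-1])
E
```

```text
t: 12.65
tcp_pos: [0.4948, -0.3707, 0.1468]
tcp_rot: [-0.171, 0.687, 0.174, 0.685]
wrist_force: [-0.4, -0.9, 0.4]
gripper_width: 0.0517
t: 12.95
tcp_pos: [0.4959, -0.373, 0.1347]
tcp_rot: [-0.172, 0.686, 0.172, 0.686]
wrist_force: [-1.0, 1.1, 1.2]
gripper_width: 0.052
t 12.95 tcp [ 0.4959 -0.373   0.1347] 
axes
 [[ 0.    -0.471  0.882]
 [-0.     0.882  0.471]
 [-1.    -0.     0.   ]] 
F [-1.03  1.1   1.2 ] w 0.052 
tool shift [0.0007 0.0011 0.0001]
```

View pics/w6.png

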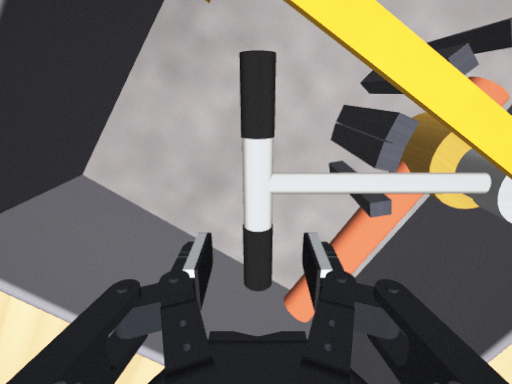

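```bash
python3 -m creep '255 0 0 0 0 0 0;255 0 0 0 0 0 0;255 0 0 0 0 0 0;255 0 0 0 0 0 0;255 0 0 0 0 0 0' 60; python3 -m creep '255 -0.004 0 0 0 0 0;255 -0.004 0 0 0 0 0;255 -0.003 0 0 0 0 0;255 -0.002 0 0 0 0 0;255 0 0 0 0 0 0' 80
```

```text
t: 13.55
tcp_pos: [0.4959, -0.3731, 0.1346]
tcp_rot: [-0.172, 0.686, 0.171, 0.686]
wrist_force: [2.1, 2.1, 0.8]
gripper_width: 0.0119
t: 14.05
tcp_pos: [0.4955, -0.3726, 0.1473]
tcp_rot: [-0.171, 0.686, 0.172, 0.686]
wrist_force: [4.1, 3.4, -5.9]
gripper_width: 0.0109
```

Run:
```python
from h import *
o=telemetry.get_obs();c=camera_params("wrist");p,d=read_camera("wrist");cv2.imwrite("pics/w7.png",p[:,:,::-1])
ys,xs=np.mgrid[0:384,0:512];P=dpts(c,np.c_[xs.ravel(),ys.ravel()],d.ravel()).reshape(384,512,3)
for u,v in ((258,150),(258,180),(258,90),(350,182),(420,182)): print(u,v,P[v,u].round(4))
plan([0.4955,-0.372,0.134])
```

```text
258 150 [ 0.4684 -0.3199  0.097 ]
258 180 [ 0.4749 -0.3321  0.0973]
258 90 [ 0.4566 -0.2979  0.0976]
350 182 [ 0.5138 -0.3134  0.0944]
420 182 [ 0.5424 -0.2979  0.095 ]
t 14.1 tcp [ 0.4955 -0.3727  0.1472] 
axes
 [[-0.    -0.471  0.882]
 [ 0.001  0.882  0.471]
 [-1.     0.001  0.   ]] 
F [ 4.59  2.42 -4.86] w 0.0113 
tool shift [0.0132 0.0006 0.0003]
```

View pics/w7.png

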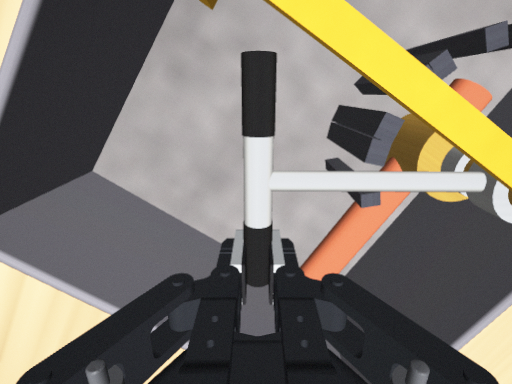

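```bash
python3 -m creep '255 -0.001 0 0 0 0 0;255 -0.001 0 0 0 0 0;255 0 0 0 0 0 0'
python3 - <<'E'
from h import *
o=telemetry.get_obs();c=camera_params("wrist");p,d=read_camera("wrist")
ys,xs=np.mgrid[0:384,0:512];P=dpts(c,np.c_[xs.ravel(),ys.ravel()],d.ravel()).reshape(384,512,3)
for u,v in ((258,150),(258,180),(258,90),(350,182),(420,182)): print(u,v,P[v-3:v+4,u-3:u+4,2].max().round(4))
E
```

```text
t: 14.4
tcp_pos: [0.4955, -0.3726, 0.1491]
tcp_rot: [-0.171, 0.686, 0.172, 0.686]
wrist_force: [4.2, 2.9, -6.2]
gripper_width: 0.0114
258 150 0.1004
258 180 0.2197
258 90 0.2197
350 182 0.0981
420 182 0.2197
```

```bash
python3 -m creep '255 0 0.0092 -0.0027 4.18 0 0;255 0 0.0092 -0.0027 4.18 0 0;255 0 0.0092 -0.0027 4.18 0 0;255 0 0 0 0 0 0'
python3 - <<'E'
from h import *
plan([0.4955,-0.372,0.134])
p,d=read_camera("wrist");cv2.imwrite("pics/w8.png",p[:,:,::-1])
o=telemetry.get_obs();print((o["tcp_pos"][:2]-[0.5862,-0.2767])@R.from_quat(o["tcp_rot"]).as_matrix()[:2,1:])
E
```

```text
t: 14.85
tcp_pos: [0.4764, -0.3502, 0.1491]
tcp_rot: [-0.095, 0.701, 0.095, 0.701]
wrist_force: [3.1, 3.2, -5.9]
gripper_width: 0.0114
t 14.85 tcp [ 0.4764 -0.3502  0.1491] 
axes
 [[-0.001 -0.266  0.964]
 [ 0.001  0.964  0.266]
 [-1.     0.001 -0.   ]] 
F [ 3.08  3.16 -5.93] w 0.0114 
tool shift [ 0.0151 -0.0261  0.0126]
[-0.04181402 -0.12534847]
```

View pics/w8.png

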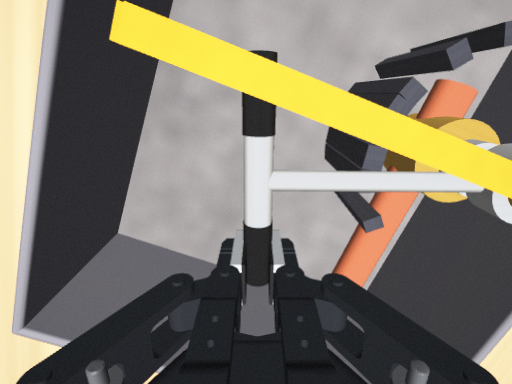

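```bash
python3 -m creep '255 0 0.0092 -0.0027 4.18 0 0;255 0 0.0092 -0.0027 4.18 0 0;255 0 0.0092 -0.0027 4.18 0 0;255 0 0.0092 -0.0027 4.18 0 0;255 0 0.0092 -0.0027 4.18 0 0';  python3 -m creep '255 0 0 0 0 0 0'
python3 - <<'E'
from h import *
plan([0.4955,-0.372,0.134])
p,d=read_camera("wrist");cv2.imwrite("pics/w9.png",p[:,:,::-1])
o=telemetry.get_obs();m=R.from_quat(o["tcp_rot"]).as_matrix();print((o["tcp_pos"][:2]-[0.5862,-0.2767])@m[:2,1:],np.degrees(np.arctan2(m[1,2],m[0,2])))
E
```

```text
t: 15.4
tcp_pos: [0.4575, -0.3074, 0.1492]
tcp_rot: [0.034, 0.707, -0.034, 0.706]
wrist_force: [2.6, 0.9, -5.2]
gripper_width: 0.0112
t: 15.5
tcp_pos: [0.4575, -0.3069, 0.1492]
tcp_rot: [0.033, 0.707, -0.033, 0.706]
wrist_force: [0.2, 0.4, -5.6]
gripper_width: 0.0113
t 15.5 tcp [ 0.4575 -0.3069  0.1492] 
axes
 [[-0.001  0.093  0.996]
 [ 0.     0.996 -0.093]
 [-1.     0.    -0.001]] 
F [ 0.18  0.43 -5.58] w 0.0113 
tool shift [ 0.0152 -0.0613  0.0439]
[-0.04223824 -0.12531399] -5.20362747022441
```

View pics/w9.png

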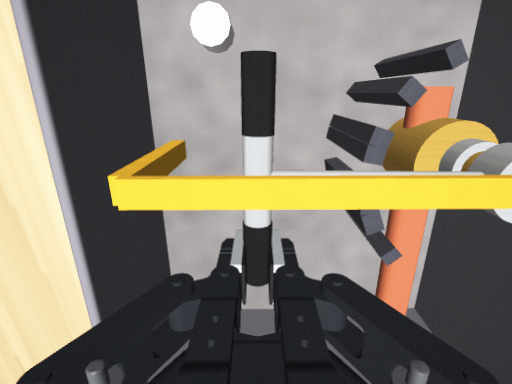

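```bash
python3 -m creep '255 0.003 0 0 0 0 0;255 0.003 0 0 0 0 0;255 0.002 0 0 0 0 0;255 0 0 0 0 0 0';python3 -m creep '255 0.002 0 0 0 0 0;255 0.002 0 0 0 0 0;255 0 0 0 0 0 0'
```

```text
t: 15.95
tcp_pos: [0.4576, -0.3076, 0.1408]
tcp_rot: [0.033, 0.707, -0.033, 0.706]
wrist_force: [-1.6, -0.0, -5.1]
gripper_width: 0.0112
t: 16.25
tcp_pos: [0.4576, -0.3075, 0.137]
tcp_rot: [0.033, 0.707, -0.033, 0.706]
wrist_force: [-3.9, -0.7, -5.0]
gripper_width: 0.0116
```

```bash
python3 -m creep '255 0.001 0 0 0 0 0;255 0 0 0 0 0 0';python3 -m creep '255 0.001 0 0 0 0 0;255 0 0 0 0 0 0'; python3 -m creep '255 0.0005 0 0 0 0 0;255 0 0 0 0 0 0'
```

```text
t: 16.45
tcp_pos: [0.4576, -0.3075, 0.1363]
tcp_rot: [0.033, 0.707, -0.033, 0.706]
wrist_force: [-5.3, -1.3, -3.6]
gripper_width: 0.0109
t: 16.65
tcp_pos: [0.4576, -0.3075, 0.1355]
tcp_rot: [0.033, 0.707, -0.033, 0.706]
wrist_force: [-5.3, -1.6, -1.0]
gripper_width: 0.0113
t: 16.85
tcp_pos: [0.4577, -0.3075, 0.1351]
tcp_rot: [0.033, 0.707, -0.033, 0.706]
wrist_force: [-6.0, -0.8, -0.3]
gripper_width: 0.0113
```

```bash
python3 -m creep '200 0 0 0 0 0 0;100 0 0 0 0 0 0;100 0 0 0 0 0 0;100 0 0 0 0 0 0'; python3 -m creep '100 -0.01 0 0 0 0 0;100 -0.02 0 0 0 0 0;100 -0.03 0 0 0 0 0;100 -0.03 0 0 0 0 0;100 -0.015 0 0 0 0 0'; python3 -m creep '100 0 0.02 0 0 0 0;100 0 0.03 0 0 0 0;100 0 0.02 0 0 0 0;100 0 0.014 0 0 0 0;100 0 0 0 0 0 0'
python3 - <<'E'
from h import *
plan([0.4655,-0.224,0.134])
p,d=read_camera("wrist");cv2.imwrite("pics/w10.png",p[:,:,::-1])
p,d=read_camera("top");q=cv2.resize(p[150:270,290:445],None,fx=5,fy=5,interpolation=cv2.INTER_CUBIC);cv2.imwrite("pics/t10b.png",q[:,:,::-1])
p,d=read_camera("scene");q=cv2.resize(p[100:220,120:280],None,fx=5,fy=5,interpolation=cv2.INTER_CUBIC);cv2.imwrite("pics/s10b.png",q[:,:,::-1])
E
```

```text
t: 17.25
tcp_pos: [0.4585, -0.3076, 0.1352]
tcp_rot: [0.033, 0.706, -0.033, 0.707]
wrist_force: [0.2, -0.2, 0.5]
gripper_width: 0.0518
t: 17.75
tcp_pos: [0.4589, -0.308, 0.2431]
tcp_rot: [0.032, 0.705, -0.034, 0.708]
wrist_force: [0.5, -0.5, 0.1]
gripper_width: 0.0514
t: 18.25
tcp_pos: [0.4659, -0.2226, 0.2403]
tcp_rot: [0.032, 0.706, -0.032, 0.706]
wrist_force: [-0.8, 0.3, -0.1]
gripper_width: 0.0518
t 18.25 tcp [ 0.4659 -0.2226  0.2403] 
axes
 [[ 0.     0.091  0.996]
 [ 0.     0.996 -0.091]
 [-1.     0.     0.   ]] 
F [-0.83  0.31 -0.14] w 0.0518 
tool shift [ 0.1063 -0.0014 -0.0003]
```

View pics/w10.png

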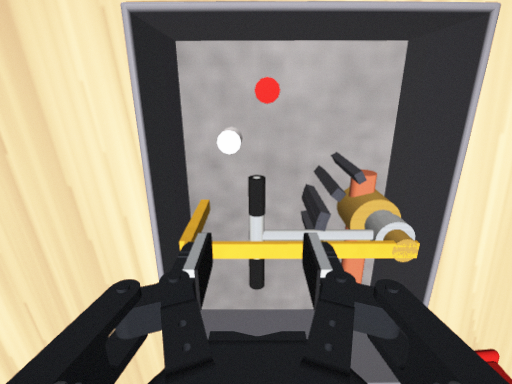

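View pics/s10b.png

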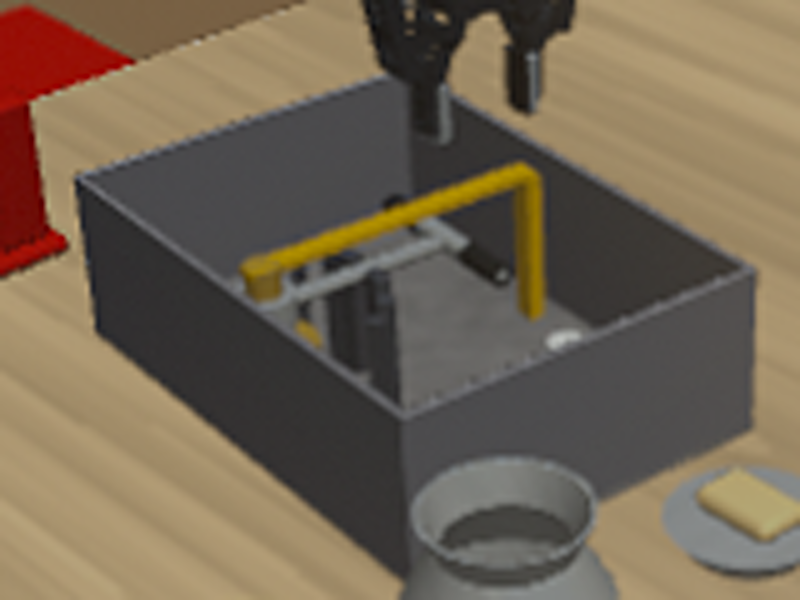

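Run:
```python
from h import *
o=telemetry.get_obs();c=camera_params("wrist");p,d=read_camera("wrist");g=p.max(2)
ys,xs=np.mgrid[0:384,0:512]
P=dpts(c,np.c_[xs.ravel(),ys.ravel()],d.ravel()).reshape(384,512,3)
print("rod top",np.median(P[232:237,275:300,2]),"bar",np.median(P[180:212,255:260,2]))
m=(g<45)&(xs>243)&(xs<272)&(ys>165)&(ys<217);b=biggest(m);print(cv2.minAreaRect(b));rr,bx=rect(cast(c,b,0.082));print(rr)
k=np.array(rr[0])/1e3; plan([k[0],k[1],0.134])
```

```text
rod top 0.08507168767899587 bar 0.08801730166938912
((255.5, 193.5), (39.0, 15.0), 90.0)
((464.9745178222656, -225.46112060546875), (36.62373352050781, 13.088151931762695), 85.07414245605469)
t 18.45 tcp [ 0.466  -0.2246  0.24  ] 
axes
 [[ 0.     0.094  0.996]
 [-0.     0.996 -0.094]
 [-1.    -0.     0.   ]] 
F [-0.37  0.15  0.09] w 0.0521 
tool shift [ 0.106  -0.0009 -0.001 ]
```

```bash
python3 -m creep '100 0.02 0 -0.001 0 0 0;100 0.03 0 0 0 0 0;100 0.03 0 0 0 0 0;100 0.017 0 0 0 0 0;100 0.01 0 0 0 0 0'; python3 -m creep '100 0 0 0 0 0 0;255 0 0 0 0 0 0;255 0 0 0 0 0 0;255 0 0 0 0 0 0;255 0 0 0 0 0 0' 80; python3 -m creep '255 -0.004 0 0 0 0 0;255 -0.004 0 0 0 0 0;255 -0.003 0 0 0 0 0;255 -0.003 0 0 0 0 0;255 0 0 0 0 0 0'
python3 - <<'E'
from h import *
o=telemetry.get_obs();c=camera_params("wrist");p,d=read_camera("wrist");cv2.imwrite("pics/w11.png",p[:,:,::-1])
m=R.from_quat(o["tcp_rot"]).as_matrix();print((o["tcp_pos"][:2]-[0.5862,-0.2767])@m[:2,1:],np.degrees(np.arctan2(m[1,2],m[0,2])))
E
```

```text
t: 18.95
tcp_pos: [0.4641, -0.2243, 0.1312]
tcp_rot: [0.034, 0.707, -0.033, 0.706]
wrist_force: [-0.2, -0.5, 1.1]
gripper_width: 0.0525
t: 19.45
tcp_pos: [0.4652, -0.224, 0.1336]
tcp_rot: [0.033, 0.706, -0.033, 0.707]
wrist_force: [-0.4, -1.0, 1.7]
gripper_width: 0.0115
t: 19.95
tcp_pos: [0.4652, -0.2239, 0.1472]
tcp_rot: [0.033, 0.706, -0.033, 0.707]
wrist_force: [4.8, -2.0, -5.9]
gripper_width: 0.0115
[ 0.04126597 -0.12540291] -5.346294015660026
```

View pics/w11.png

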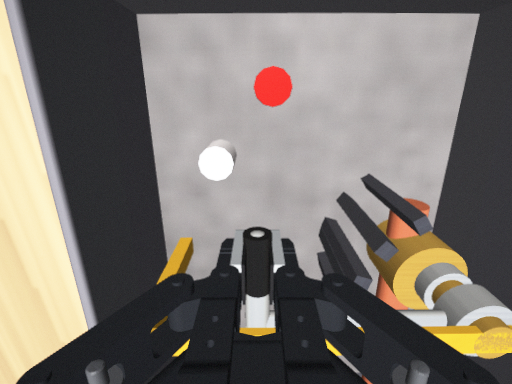

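```bash
python3 -m creep '255 -0.001 0 0 0 0 0;255 0 0.0086 0.0032 4.01 0 0;255 0 0.0086 0.0032 4.01 0 0;255 0 0 0 0 0 0'
python3 - <<'E'
from h import *
o=telemetry.get_obs()
m=R.from_quat(o["tcp_rot"]).as_matrix();print((o["tcp_pos"][:2]-[0.5862,-0.2767])@m[:2,1:],np.degrees(np.arctan2(m[1,2],m[0,2])))
E
```

```text
t: 20.4
tcp_pos: [0.474, -0.2071, 0.1478]
tcp_rot: [0.083, 0.702, -0.083, 0.703]
wrist_force: [4.4, -3.1, -5.6]
gripper_width: 0.011
[ 0.04157397 -0.12534931] -13.450160811009068
```

```bash
python3 -m creep '255 0 0.0086 0.0032 4.01 0 0;255 0 0.0086 0.0032 4.01 0 0;255 0 0.0086 0.0032 4.01 0 0;255 0 0.0086 0.0032 4.01 0 0;255 0 0.0086 0.0032 4.01 0 0';python3 -m creep '255 0 0.0086 0.0032 4.01 0 0;255 0 0.0086 0.0032 4.01 0 0;255 0 0.0086 0.0032 4.01 0 0;255 0 0.0086 0.0032 4.01 0 0;255 0 0.0086 0.0032 4.01 0 0';python3 -m creep '255 0 0 0 0 0 0;255 0 0 0 0 0 0'
python3 - <<'E'
from h import *
o=telemetry.get_obs()
m=R.from_quat(o["tcp_rot"]).as_matrix();print((o["tcp_pos"][:2]-[0.5862,-0.2767])@m[:2,1:],np.degrees(np.arctan2(m[1,2],m[0,2])))
p,d=read_camera("wrist");cv2.imwrite("pics/w12.png",p[:,:,::-1])
p,d=read_camera("scene");q=cv2.resize(p[100:220,120:280],None,fx=5,fy=5,interpolation=cv2.INTER_CUBIC);cv2.imwrite("pics/s12b.png",q[:,:,::-1])
E
```

```text
t: 20.9
tcp_pos: [0.5039, -0.1733, 0.1476]
tcp_rot: [0.204, 0.677, -0.204, 0.677]
wrist_force: [2.9, -4.8, -7.2]
gripper_width: 0.0115
t: 21.4
tcp_pos: [0.5435, -0.1517, 0.1472]
tcp_rot: [0.318, 0.632, -0.319, 0.631]
wrist_force: [1.9, -3.8, -5.4]
gripper_width: 0.0116
t: 21.6
tcp_pos: [0.5433, -0.1518, 0.1473]
tcp_rot: [0.317, 0.632, -0.317, 0.631]
wrist_force: [2.6, -1.9, -5.8]
gripper_width: 0.0112
[ 0.04017466 -0.12583064] -53.33198191801453
```

View pics/w12.png

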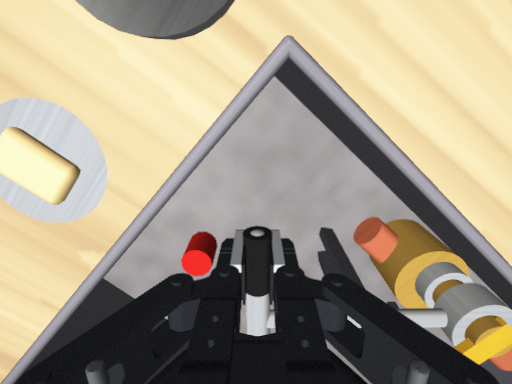

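View pics/s12b.png

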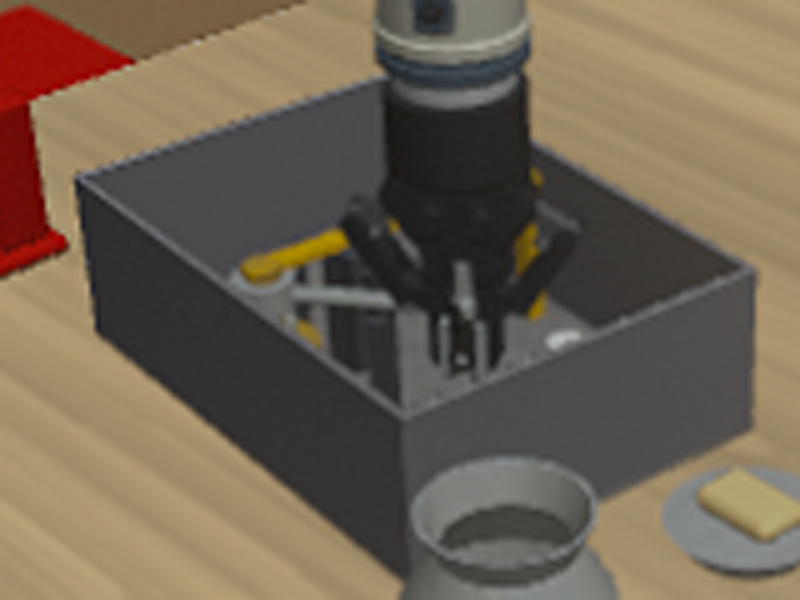

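```bash
python3 -m creep '255 0.003 0 0 0 0 0;255 0.003 0 0 0 0 0;255 0.002 0 0 0 0 0;255 0 0 0 0 0 0';python3 -m creep '255 0.002 0 0 0 0 0;255 0.001 0 0 0 0 0;255 0 0 0 0 0 0';python3 -m creep '255 0.001 0 0 0 0 0;255 0 0 0 0 0 0'
```

```text
t: 22.1
tcp_pos: [0.5435, -0.1517, 0.1393]
tcp_rot: [0.318, 0.632, -0.318, 0.631]
wrist_force: [-0.3, 0.5, -4.3]
gripper_width: 0.0117
t: 22.4
tcp_pos: [0.5436, -0.1517, 0.1366]
tcp_rot: [0.318, 0.632, -0.318, 0.631]
wrist_force: [-1.2, 2.8, -4.1]
gripper_width: 0.0115
t: 22.6
tcp_pos: [0.5438, -0.1517, 0.1357]
tcp_rot: [0.318, 0.632, -0.318, 0.631]
wrist_force: [-1.3, 3.3, -3.2]
gripper_width: 0.0117
```

```bash
python3 -m creep '255 0.001 0 0 0 0 0;255 0 0 0 0 0 0';python3 -m creep '255 0.001 0 0 0 0 0;255 0 0 0 0 0 0'
```

```text
t: 22.8
tcp_pos: [0.5439, -0.1517, 0.1349]
tcp_rot: [0.318, 0.632, -0.318, 0.631]
wrist_force: [-1.9, 4.7, -1.6]
gripper_width: 0.0117
t: 23.0
tcp_pos: [0.544, -0.1517, 0.1341]
tcp_rot: [0.318, 0.632, -0.318, 0.631]
wrist_force: [-2.3, 6.0, -0.5]
gripper_width: 0.0117
```

Force relieved and height back to its grasp value: the lever is down. Release, rise straight, and check.

```bash
python3 -m creep '200 0 0 0 0 0 0;100 0 0 0 0 0 0;100 0 0 0 0 0 0;100 0 0 0 0 0 0'; python3 -m creep '100 -0.01 0 0 0 0 0;100 -0.02 0 0 0 0 0;100 -0.03 0 0 0 0 0;100 -0.04 0 0 0 0 0;100 -0.04 0 0 0 0 0'; python3 -m creep '100 0 -0.03 0.03 0 0 0;100 0 -0.03 0.03 0 0 0;100 0 -0.02 0.02 0 0 0;100 0 0 0 0 0 0;100 0 0 0 0 0 0'
python3 - <<'E'
from h import *
o=telemetry.get_obs();c=camera_params("wrist");p,d=read_camera("wrist");cv2.imwrite("pics/w13.png",p[:,:,::-1]);np.save("pics/w13.npy",d)
p,d=read_camera("top");cv2.imwrite("pics/t13.png",p[:,:,::-1])
p,d=read_camera("scene");cv2.imwrite("pics/s13.png",p[:,:,::-1])
import pickle;pickle.dump(c,open("pics/c13.pkl","wb"))
plan([0,0,0])
E
```

```text
t: 23.4
tcp_pos: [0.5445, -0.1523, 0.1341]
tcp_rot: [0.318, 0.631, -0.318, 0.632]
wrist_force: [0.9, -0.4, -0.1]
gripper_width: 0.0518
t: 23.9
tcp_pos: [0.5437, -0.1519, 0.2757]
tcp_rot: [0.318, 0.632, -0.318, 0.631]
wrist_force: [0.9, 0.2, -0.1]
gripper_width: 0.0518
t: 24.4
tcp_pos: [0.5271, -0.2642, 0.2743]
tcp_rot: [0.319, 0.631, -0.319, 0.631]
wrist_force: [0.4, 0.2, -1.3]
gripper_width: 0.0516
t 24.55 tcp [ 0.5274 -0.2629  0.274 ] 
axes
 [[-0.     0.803  0.596]
 [ 0.     0.596 -0.803]
 [-1.     0.    -0.   ]] 
F [ 0.29 -0.27 -0.4 ] w 0.0516 
tool shift [ 0.2741 -0.2669 -0.5253]
```

View pics/w13.png

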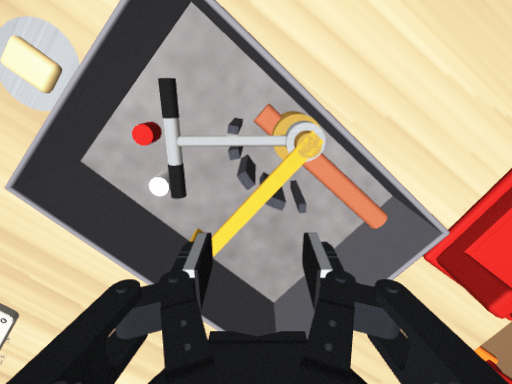

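View pics/t13.png

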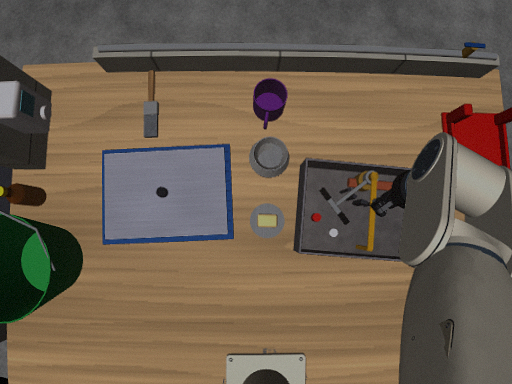

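View pics/s13.png

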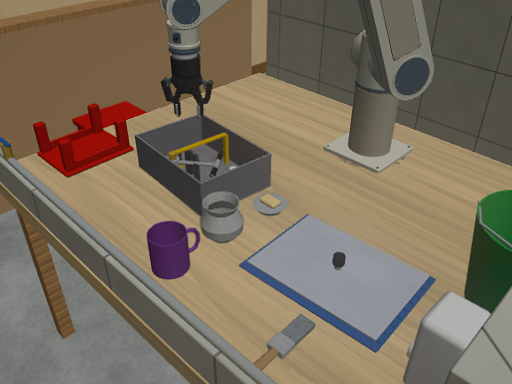

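Run:
```python
from lidm import *
import pickle
c=pickle.load(open("pics/c13.pkl","rb"));d=np.load("pics/w13.npy")
ys,xs=np.mgrid[0:384,0:512];P=dpts(c,np.c_[xs.ravel(),ys.ravel()],d.ravel()).reshape(384,512,3)
print("rod top",[np.round(P[136:147,u,2].max(),4) for u in (190,205,220,260)],"bar",P[90:130,165:176,2].max(1).round(4)[::10])
pts=[[u,np.median(np.flatnonzero((P[125:160,u,2]>0.075)&(P[125:160,u,2]<0.1)))+125] for u in list(range(188,226,4))+list(range(246,274,4))]
Q=cast(c,pts,0.083);vx,vy,x0,y0=cv2.fitLine(Q[:,:2].astype(np.float32)*1000,cv2.DIST_L2,0,.01,.01).ravel();a=np.degrees(np.arctan(vy/vx));print("rod world",a,"lever angle",np.radians(-5.4-a))
c=camera_params("top");p,d=read_camera("top")
g=p.max(2);hs=cv2.cvtColor(p,cv2.COLOR_RGB2HSV);H,S=hs[...,0],hs[...,1]
m=(H>100)&(H<125)&(S>150);m[:, :90]=0;m[:,240:]=0;b=biggest(m);print("mat",rect(cast(c,b,0.005))[0])
m2=(~m)&(xs>104)&(xs<231)&(ys>146)&(ys<241)&(S<110);m2=cv2.morphologyEx(m2.astype(np.uint8),cv2.MORPH_OPEN,np.ones((5,5)));b=biggest(m2);print("lid",rect(cast(c,b,0.019))[0])
P=dpts(c,np.c_[xs.ravel(),ys.ravel()],d.ravel()).reshape(384,512,3)
print("lid heights",[np.median(P[v-3:v+4,u-3:u+4,2]).round(4) for u,v in ((115,158),(220,158),(115,230),(220,230))])
for n,(x0,x1,y0,y1) in dict(lota=(245,292,134,180),dish=(245,290,200,242)).items():
    q=P[y0:y1,x0:x1]; q=q[(q[...,2]>0.008)&(q[...,2]<.2)]; print(n,np.percentile(q,[3,97],axis=0).round(4).tolist())
```

```text
rod top [np.float64(0.0865), np.float64(0.0865), np.float64(0.0866), np.float64(0.0863)] bar [0.0888 0.089  0.0898 0.0895]
rod world -53.609653 lever angle 0.84141713
mat ((548.2921752929688, 279.583251953125), (267.1054382324219, 367.0017395019531), 2.573129892349243)
lid ((549.1062622070312, 280.2368469238281), (242.73880004882812, 339.9632263183594), 2.877751350402832)
lid heights [np.float64(0.0188), np.float64(0.0185), np.float64(0.019), np.float64(0.0191)]
lota [[0.5943, -0.0532, 0.0105], [0.6853, 0.0402, 0.1062]]
dish [[0.4328, -0.0453, 0.0152], [0.5152, 0.0372, 0.0337]]
```

```bash
python3 -c "
from rig import r,telemetry
print(r.hand_in(), telemetry.get_obs()['t'])"
```

```text
the job is handed in; nothing more can be done
the job is handed in; nothing more can be done
```

The job is done and was handed in at about 24.6 s of the 66 s. No verdict was reported.

1. **Lid:** I lifted it off by its knob, turned it about 8° to match the mat, and set it down.
   - It lies flat, with the plate top at 18.5 to 19.1 mm at four spots near the corners.
   - It is within about 1 mm and 0.3° of the mat's centre and direction.
2. **Lever, first half:** I raised it out of the home notch by the near grip and swung it to the middle notch. After I released it there, the rod top was at 85 mm, which means fully down.
3. **Lever, second half:** I took the other grip beyond the strap, raised the lever, and swung it over the third notch (white disc) into the fourth, which the red disc marks.
   - The red disc measured 0.844 rad.
   - The last look gave a lever angle of 0.841 rad.
   - The vertical load on the gripper had dropped to about 0.5 N before release.
4. **Bystanders:** the lota and the soap dish stand where they were, within measuring noise of 3 mm.
5. **End state:** the open gripper hangs clear above the box.

**Differences between checks:**
- The top and scene cameras disagreed by about 4 mm in absolute position, so I used differences measured within one camera and the wrist view.
- The last rod-top reading was 86.5 mm against a nominal 85. I took it as a maximum over noisy depth; a rod resting on a tooth would read about 95 mm.
- The bar read 11 to 12 mm in the gripper against a nominal 15. The first lift also looked 2 to 3 mm less than the arm's rise, so I raised the arm another 2 mm there before swinging.

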